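Feel the lost motion in a polishing machine's claw coupling

TASK

Check the free play in the gearbox that has a crank, not the one with the handwheel: swing the crank gently clockwise (seen from above) until the claw coupling bites and just begins to turn against its spring, then counter-clockwise until it bites on that side, without forcing the coupling far round either way. Then leave the crank let go, standing in the middle of its free play.

Things in the scene. Friction and masses are not known exactly. Their poses are not given: they have to be found in the camera images.
- gearbox: Grey gearbox, bolted down: foot plate 170 x 150 mm, housing 120 x 120 mm, 85 mm high, on the left or right of the bench. A dark steel coupling disc (100 mm across) and a crank turn on top about an upright axis. Origin: centre of the underside, below that axis; z up; turned up to 0.4 rad. A similar gearbox with a round black handwheel is not part of the job.
- crank_knob (a point): Middle of the crank's upright black knob, 170 mm above the bench. Knob: 28 mm thick, revolving freely on its pin, from 136 to 196 mm above the bench; the flat steel crank arm (22 mm wide) lies beneath, at 120 to 134 mm. The knob travels on a circle of 110 mm radius about the gearbox axis, on the robot's side; what stands near its path is under 90 mm high.
- crank (a joint): Angle of the crank relative to the coupling disc, rad, counter-clockwise from above positive. Swings freely (under 1 N at the knob) and stays where left, between two ends some 40 degrees apart, where the brass claw under the crank's hub meets one of two steel jaws on the disc. The zero is an arbitrary mark, not the middle of the play.
- coupling (a joint): Angle of the coupling disc relative to the gearbox, rad, counter-clockwise from above positive, 0 at rest. Turned by the crank only when its play is used up: resists with 1.5 N at the knob plus 4.5 N per 0.1 rad; springs back to within 0.04 rad of 0 when let off. Biting: from 0.025 rad (3 N). Forced: beyond 0.35 rad (17 N).

How it is judged:
On the way, in this order (a step that is already met when the one before it is completed fails the run):
1. the crank, turned clockwise, has used up its play and the coupling bites (turned at least 0.025 rad clockwise) (value of joint coupling below -0.025 rad and value of joint crank below -0.1 rad), for 0.1 s.
2. the crank, turned counter-clockwise, has used up its play and the coupling bites (turned at least 0.025 rad counter-clockwise) (value of joint coupling above 0.025 rad and value of joint crank above 0.5 rad), for 0.1 s.
At the end, for the whole second after the job is handed in: The crank stands still within 10 degrees (0.175 rad) of the middle of its free play, and the coupling is back within 0.06 rad of its rest position (value of joint crank between 0.025 and 0.375 rad and velocity of joint crank between -0.05 and 0.05 rad/s and value of joint coupling between -0.06 and 0.06 rad); the robot touches nothing.
It fails at once if the coupling is forced round by more than 0.35 rad (value of joint coupling above 0.35 rad or value of joint coupling below -0.35 rad).
It also fails if it takes over 48 s, if anything falls off the work surface, if the arm or the gripper's body presses on something with over 40 N, if the wrist force passes 120 N, or if a joint passes its speed limit or range.

ROBOT

A 6-joint arm with a two-finger parallel gripper is mounted at the origin on the work surface. World frame = base frame: x ahead of the robot, y to its left, z up, the work surface at z = 0. Lengths are in m, angles in rad, forces in N, time in s.
With the tool pointing down it reaches from about 0.35 to 0.975 m from the base axis. Payload 4.9 kg.
Tool frame: the origin (TCP) lies on the centre line of the jaws, within the pads' length; the fingertips stand 11 mm ahead of it and the grasp point (between the pads) lies 8 mm behind it (manip.finger_overhang is the distance from the TCP to the fingertips, in m); y points along the fingers, z is the direction in which the jaws open and shut, and the axes are right-handed (so a half turn about y gives the same grasp; the last joint's range is limited). The gripper opens to 85 mm and grips with 20 to 120 N. Pads are 22 mm wide; open, the fingers measure 114 mm over their backs; the gripper's body (76 mm by 85 mm) begins 54 mm behind the grasp point. The pads swing forward as they close: fully open they stand 13 mm farther back than shut.
Start: joints at [-1.355, 0.053, 1.613, -0, 1.476, -0.119], TCP at [0.205, -0.59, 0.242] pointing down, gripper open.
Joint ranges: [-3.01, 3.01], [-1.01, 2.22], [0.06, 2.58], [-1.02, 4.17], [0.09, 2.62], [-3.14, 3.14]. Speed limits (rad/s): [2.57, 2.57, 3.14, 3.14, 3.14, 3.14].

INTERFACE

Orientations are given as a unit quaternion [w, x, y, z].
In Python, from plant import readout, cams, workorder, manip gives the robot as it stands.
- The arm moves only by the tool play_rows, never from a script. Its arguments are lists of equal length, an entry for each row: "slide": the shift along the tool's x, y, z in cm, a list of three; "yaw": the turn about the tool's y in degrees; "grip": the closure, from -1 (fully open) to 1 (shut), so that 0 is half open. In form: {"slide": [[x, y, z], ...], "yaw": [yaw, ...], "grip": [grip, ...]}. A call has 1 to 12 rows; each row shifts and turns the commanded pose from where the row before left it, along the tool's axes as they then stand; what a row does not reach is not made up. A row lasts 1/10 s, in which the tool goes at most 50 mm and 8.59 degrees, less where a joint would pass 70% of its speed; a pose out of reach is approached as far as the arm can. A call with a gripper value outside its range is refused whole. The fingers move at their own pace and stop on an object; the grip force is fixed at half the most. Time passes only in rows, so rows that do not move let the fingers close. It gives the time, the measured TCP pose, the force and the opening at its end, in the units of the state.
- readout.state(): the state, without advancing time (a new reading comes with each control period).
- cams.grab_frame(name): name is "scene" or "top"; returns a dict with "image" (420x560x3 uint8, red, green, blue), "mtx" (3x3 intrinsics, pixels), "dist" ([k1, k2, p1, p2, k3] as OpenCV has them; the pictures are not rectified), "R" (3x3) and "t" (3): a world point X has camera coordinates R X + t. Camera axes: x right, y down, z forward; pixel columns grow to the right and rows downward; lengths in m; the calibration is good to about 2 mm. A picture is of the moment at which its call begins. There is no depth.
- workorder.job_done(): hands the job in, once; it reports no verdict.
The state is a dict: "time": time; "joint_pos": joint angles; "joint_vel": joint speeds; "joint_efforts": joint torques, N m; "tool_pos": TCP position; "tool_rot": TCP orientation; "contact_force": force on the tool from outside, world axes, zero at the start; "ft_torque": the same for the moment, N m; "gripper_width": opening from 0.0 (shut) to 1.0 (fully open).
Only numpy, scipy, OpenCV 4.12 (cv2) and the standard library are available. Lean on these libraries where they do the work, as an engineer would, in place of code of your own. Each camera call takes 0.05 s, during which the arm holds its last target.

## Working session

There is one attempt and no reset: what is moved stays moved. The work goes in short steps, Python scripts to look and compute and a tool call to move; the robot and the scene stay as the last step left them, time stands still between calls to the robot, and variables do not carry over. Pictures are saved under pics/ and viewed, and the job is handed in when it is done.

Besides the shell and the picture viewer there is one more tool, called in YAML: its name, and indented under it one key for each argument. play_rows: Moves the arm, as the interface text tells. Its arguments: {"type":"object","properties":{"slide":{"type":"array","items":{"type":"array","items":{"type":"number"}}},"yaw":{"type":"array","items":{"type":"number"}},"grip":{"type":"array","items":{"type":"number"}}},"required":["slide","yaw","grip"]}

```bash
mkdir -p pics; ls; python3 - <<'E'
from plant import readout,cams,manip
import cv2
s=readout.state();print(s)
print([x for x in dir(manip) if x[0]!='_'])
for n in("scene","top"):
    f=cams.grab_frame(n);cv2.imwrite(f"pics/{n}0.png",f["image"][:,:,::-1])
    print(n,f["mtx"],f["dist"],f["R"],f["t"])
E
```

```text
pics
{'time': 0.0, 'joint_pos': array([-1.35496636e+00,  5.33474444e-02,  1.61429713e+00, -1.60209101e-05,
        1.47600268e+00, -1.18994886e-01]), 'joint_vel': array([ 0.00044287,  0.00087825, -0.00021226,  0.00167031,  0.00119574,
       -0.00036348]), 'joint_efforts': array([-2.37166212e-03, -3.93680906e+01, -3.70175457e+01, -3.59102041e-04,
        7.04679958e-03,  7.29043109e-06]), 'tool_pos': array([ 0.2052466 , -0.58969931,  0.24106696]), 'tool_rot': array([ 0.11778596, -0.11786753,  0.69794572, -0.69649514]), 'contact_force': array([ 1.21078906, -0.26901248,  0.13270167]), 'ft_torque': array([-0.00345373, -0.05368732, -0.04287594]), 'gripper_width': 1.001297817844072}
['IKError', 'finger_overhang']
scene [[465.88665985   0.         279.74367169]
 [  0.         465.88665985 209.06535046]
 [  0.           0.           1.        ]] [-0.08053537  0.          0.          0.          0.        ] [[-0.86376791  0.50388688 -0.00173534]
 [ 0.38145986  0.65164437 -0.65562794]
 [-0.3292315  -0.56697234 -0.75508211]] [ 0.50096204 -0.10237715  1.10623176]
top [[503.63282249   0.         283.96879401]
 [  0.         503.63282249 199.51020606]
 [  0.           0.           1.        ]] [-0.04538071  0.          0.          0.          0.        ] [[-0.00316318 -0.99963193 -0.02694454]
 [-0.98733386  0.00739612 -0.15848392]
 [ 0.15862487  0.02610194 -0.98699384]] [-0.01647635  0.58680542  1.04729507]
```

View pics/scene0.png

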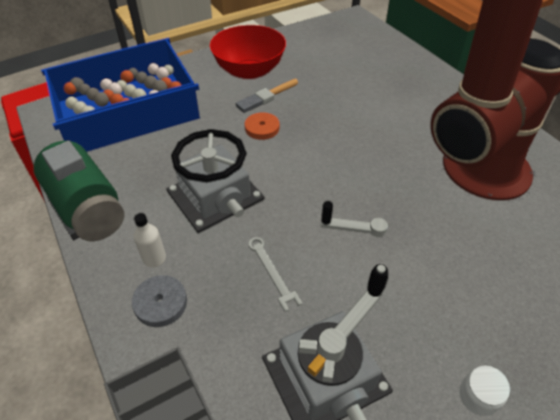

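View pics/top0.png

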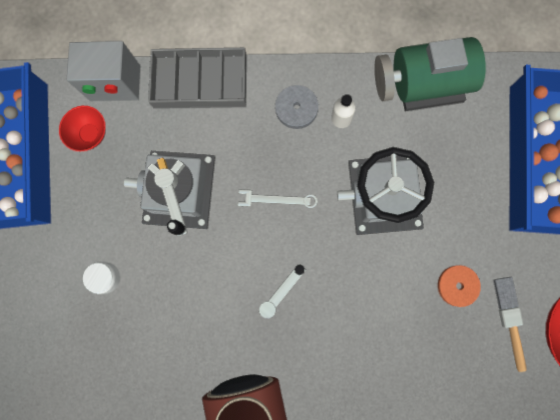

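The crank gearbox is on the left: in the top view its hub is near (165,178) and its knob near (176,227). In the scene view the knob is near (377,280). I'll zoom in to measure these.

```bash
cat > h.py <<'E'
import numpy as np,cv2
from plant import readout,cams
def ray(f,px):
    u=cv2.undistortPoints(np.array([[px]],float),f["mtx"],np.array(f["dist"]))[0,0]
    R=np.array(f["R"]);c=-R.T@f["t"];d=R.T@np.array([u[0],u[1],1]);return c,d
def atz(f,px,z):
    c,d=ray(f,px);return c+d*(z-c[2])/d[2]
def proj(f,X):
    R=np.array(f["R"]);return cv2.projectPoints(np.array(X,float).reshape(-1,3),cv2.Rodrigues(R)[0],np.array(f["t"]),f["mtx"],np.array(f["dist"]))[0][:,0]
def crop(f,x0,y0,w,h,s,name,pts=None):
    im=np.ascontiguousarray(f["image"][y0:y0+h,x0:x0+w,::-1]);im=cv2.resize(im,None,fx=s,fy=s,interpolation=cv2.INTER_CUBIC)
    if pts is not None:
        for p in pts: cv2.circle(im,tuple(int(round(v)) for v in ((p[0]-x0+.5)*s,(p[1]-y0+.5)*s)),2,(0,255,0),-1)
    cv2.imwrite("pics/"+name,im)
E
python3 - <<'E'
from h import *
f=cams.grab_frame("top");crop(f,110,130,120,120,5,"t1.png")
g=cams.grab_frame("scene");crop(g,255,240,150,150,4,"s1.png")
print(atz(f,(165,178),.14),atz(f,(177,226),.196))
E
```

```text
[0.61741648 0.21773914 0.14      ] [0.51401114 0.17676761 0.196     ]
```

View pics/t1.png

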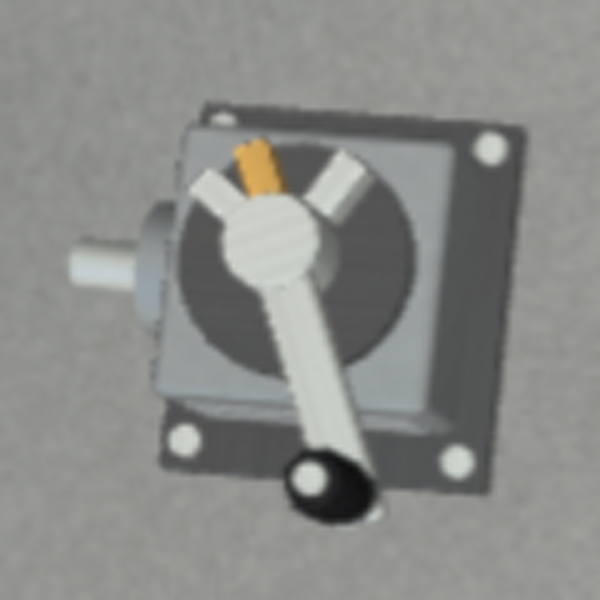

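View pics/s1.png

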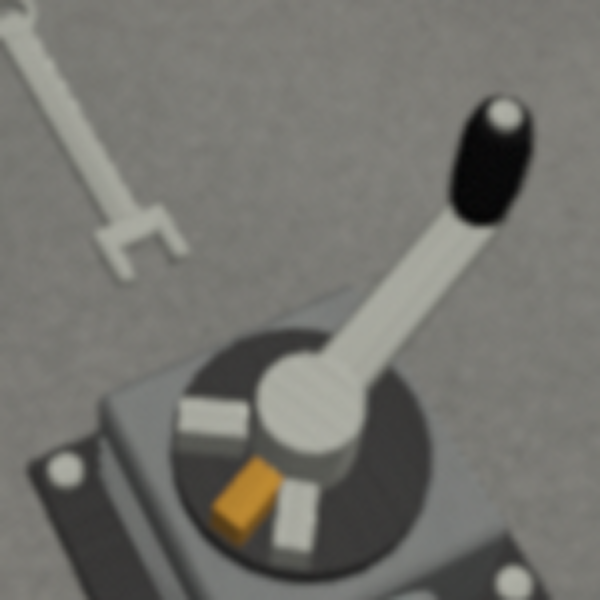

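The zoomed top view shows the knob cap at about (171.3,225.3) and the hub centre at (163.9,177.7). The brass claw is nearer the left, counter-clockwise jaw. In the scene view the cap is near (380.9,268.4) and the hub near (332.4,340.1).

```bash
python3 - <<'E'
from h import *
from plant import manip
f=cams.grab_frame("top");g=cams.grab_frame("scene")
def tri(a,b):
    c1,d1=ray(f,a);c2,d2=ray(g,b)
    A=np.stack([d1,-d2],1);s=np.linalg.lstsq(A,c2-c1,rcond=None)[0]
    p,q=c1+s[0]*d1,c2+s[1]*d2;return (p+q)/2,np.linalg.norm(p-q)
k=tri((171.1,225.1),(380.9,268.4));h=tri((163.7,177.5),(332.4,340.1))
print(k,h)
print(atz(f,(171.1,225.1),.196),atz(g,(380.9,268.4),.196))
r=(k[0]-h[0])[:2];print(np.linalg.norm(r),np.arctan2(r[1],r[0]))
# foot corners in top crop
P=[atz(f,(110+x/5-.5,130+y/5-.5),.012) for x,y in [(207,103),(526,128),(490,494),(160,467)]]
print(np.round(P,4)); e=[P[1]-P[2],P[0]-P[3]];print([np.arctan2(v[1],v[0]) for v in e])
e=[P[0]-P[1],P[3]-P[2]];print([np.arctan2(v[1],v[0])-np.pi/2 for v in e]);print(np.mean(P,0))
# angles on disc: claw & jaws
for n,(x,y),z in [("claw",(258,166),.115),("L",(215,192),.115),("R",(340,180),.115)]:
    p=atz(f,(110+x/5-.5,130+y/5-.5),z)-h[0];print(n,np.arctan2(p[1],p[0]))
from scipy.spatial.transform import Rotation as Ro
q=readout.state()["tool_rot"];print(Ro.from_quat([q[1],q[2],q[3],q[0]]).as_matrix().round(3),readout.state()["time"])
E
```

```text
(array([0.51603371, 0.18730179, 0.19709904]), np.float64(0.0011150997759689376)) (array([0.6200023 , 0.22211985, 0.13332304]), np.float64(0.0003813684098452702))
[0.5157598  0.18797802 0.196     ] [0.51585042 0.18645258 0.196     ]
0.10964380825719847 -2.818441599526017
[[0.7098 0.2875 0.012 ]
 [0.6962 0.1393 0.012 ]
 [0.5284 0.1523 0.012 ]
 [0.5414 0.3022 0.012 ]]
[np.float64(-0.07726689929729554), np.float64(-0.0873320693726827)]
[np.float64(-0.09127913523919351), np.float64(-0.08596597054676947)]
[0.61895867 0.22035281 0.012     ]
claw 0.3223031564951505
L 0.8812361454569634
R -0.6723810229786403
[[-0.944 -0.     0.329]
 [-0.329  0.001 -0.944]
 [-0.    -1.    -0.001]] 0.3
```

play_rows:
  slide:
    - [-2.3, -0.3, -2.6]
    - [-2.3, -0.3, -2.6]
    - [-2.3, -0.3, -2.6]
    - [-2.3, -0.3, -2.6]
    - [-2.3, -0.3, -2.6]
    - [-2.3, -0.3, -2.6]
    - [-2.3, -0.3, -2.6]
    - [-2.3, -0.3, -2.6]
    - [-2.3, 0, -2.6]
    - [-2.3, 0, -2.6]
    - [-2.3, 0, -2.6]
    - [-2.3, 0, -2.6]
  yaw: [0, 0, 0, 0, 0, 0, 0, 0, 0, 0, 0, 0]
  grip: [-1, -1, -1, -1, -1, -1, -1, -1, -1, -1, -1, -1]

```text
time: 1.5
tool_pos: [0.3638, -0.2036, 0.2664]
tool_rot: [-0.118, 0.118, -0.697, 0.697]
contact_force: [0.7, -0.6, -0.5]
gripper_width: 0.998
```

play_rows:
  slide:
    - [-2.3, 0, -2.6]
    - [-2.3, 0, -2.6]
    - [-2.3, 0, -2.6]
    - [-2.3, 0, -2.6]
    - [-2.3, 0, -2.6]
    - [-2.3, 0, -2.6]
    - [-2.3, 0, -2.6]
    - [-2.3, 0, -2.6]
    - [-2.3, 0, -2.6]
    - [-1.5, 0, -2]
    - [0, 0, 0]
    - [0, 0, 0]
  yaw: [0, 0, 0, 0, 0, 0, 0, 0, 0, 0, 0, 0]
  grip: [-1, -1, -1, -1, -1, -1, -1, -1, -1, -1, -1, -1]

```text
time: 2.7
tool_pos: [0.4896, 0.1081, 0.2662]
tool_rot: [-0.118, 0.118, -0.697, 0.697]
contact_force: [-0.3, -0.2, -0.7]
gripper_width: 1.003
```

play_rows:
  slide:
    - [-1.3, 0, -1.6]
    - [-1.3, 0, -1.7]
    - [-1.3, 0, -1.7]
    - [-1.2, 0, -1.6]
    - [0, 0, 0]
    - [0, 0, 0]
  yaw: [0, 0, 0, 0, 0, 0]
  grip: [-1, -1, -1, -1, -1, -1]

```text
time: 3.3
tool_pos: [0.5161, 0.186, 0.2663]
tool_rot: [-0.117, 0.118, -0.697, 0.697]
contact_force: [0.5, 0.1, 0.8]
gripper_width: 0.998
```

```bash
python3 - <<'E'
from h import *
f=cams.grab_frame("top");g=cams.grab_frame("scene")
s=readout.state();print(s["tool_pos"],s["joint_pos"])
crop(f,90,110,160,160,4,"t2.png");crop(g,255,190,190,190,3,"s2.png")
E
```

```text
[0.51605765 0.18581195 0.26632389] [ 2.10117732e-01 -1.43642811e-01  1.76298655e+00 -4.15667435e-04
  1.52237916e+00  1.44752581e+00]
```

View pics/t2.png

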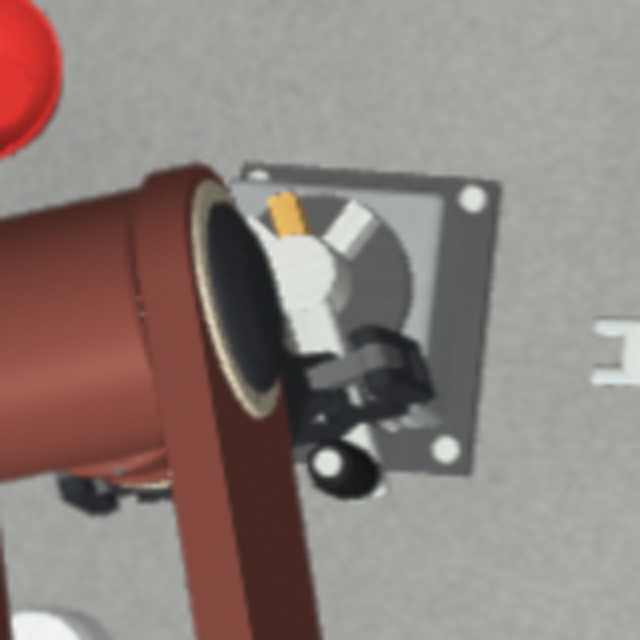

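View pics/s2.png

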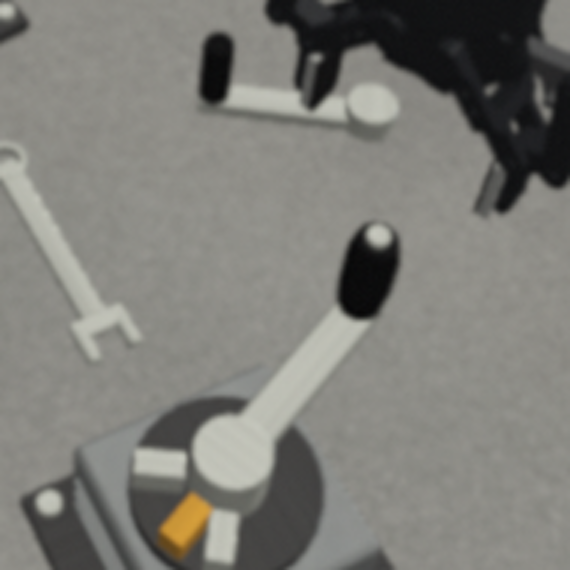

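The scene view shows the open jaws straddling the spot above the knob, with pads near (314,100) and (490,210) in the crop. I'll lower the tool 10 cm and then close the jaws to a loose cage.

play_rows:
  slide:
    - [0, 1.5, 0]
    - [0, 1.5, 0]
    - [0, 1.5, 0]
    - [0, 1.5, 0]
    - [0, 1.5, 0]
    - [0, 1.5, 0]
    - [0, 1, 0]
    - [0, 0, 0]
  yaw: [0, 0, 0, 0, 0, 0, 0, 0]
  grip: [-1, -1, -1, -1, -1, -1, -1, -1]

```text
time: 4.2
tool_pos: [0.5151, 0.1868, 0.1639]
tool_rot: [-0.116, 0.119, -0.697, 0.697]
contact_force: [-0.4, -0.0, 0.5]
gripper_width: 1.002
```

```bash
python3 - <<'E'
from h import *
g=cams.grab_frame("scene");s=readout.state();print(s["tool_pos"],s["contact_force"])
crop(g,255,190,190,190,3,"s3.png")
E
```

```text
[0.51578089 0.18695854 0.16533229] [ 1.28148793 -0.11229551  0.01764305]
```

View pics/s3.png

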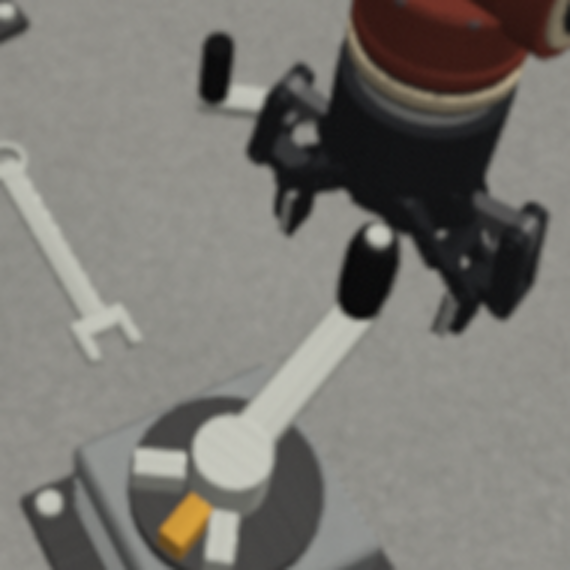

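play_rows:
  slide:
    - [0, 0, 0]
    - [0, 0, 0]
    - [0, 0, 0]
    - [0, 0, 0]
    - [0, 0, 0]
  yaw: [0, 0, 0, 0, 0]
  grip: [0.1, 0.1, 0.1, 0.1, 0.1]

```text
time: 4.75
tool_pos: [0.5163, 0.1871, 0.1666]
tool_rot: [0.118, -0.118, 0.697, -0.697]
contact_force: [-0.5, 0.4, 0.3]
gripper_width: 0.448
```

play_rows:
  slide:
    - [-0.01, 0, -0.55]
    - [-0.01, 0, -0.55]
    - [-0.01, 0, -0.55]
    - [-0.01, 0, -0.55]
    - [-0.01, 0, -0.55]
    - [-0.01, 0, -0.55]
    - [-0.01, 0, -0.55]
    - [-0.01, 0, -0.55]
    - [0, 0, 0]
    - [0, 0, 0]
  yaw: [2.86, 2.86, 2.86, 2.86, 2.86, 2.86, 2.86, 2.86, 0, 0]
  grip: [0.1, 0.1, 0.1, 0.1, 0.1, 0.1, 0.1, 0.1, 0.1, 0.1]

```text
time: 5.75
tool_pos: [0.51, 0.2303, 0.1663]
tool_rot: [0.022, -0.022, -0.707, 0.707]
contact_force: [-0.5, -1.4, 0.6]
gripper_width: 0.451
```

```bash
python3 - <<'E'
from h import *
g=cams.grab_frame("scene");f=cams.grab_frame("top");s=readout.state();p=s["tool_pos"]-[.6197,.2215,0];print(s["tool_pos"],s["contact_force"],np.hypot(*p[:2]),np.arctan2(p[1],p[0]))
crop(g,255,190,190,190,3,"s4.png");crop(f,90,110,160,160,4,"t4.png")
E
```

```text
[0.51000206 0.23009407 0.16627342] [-0.16431436 -0.32473568 -0.36758191] 0.11003406790239639 3.063409327365792
```

View pics/s4.png

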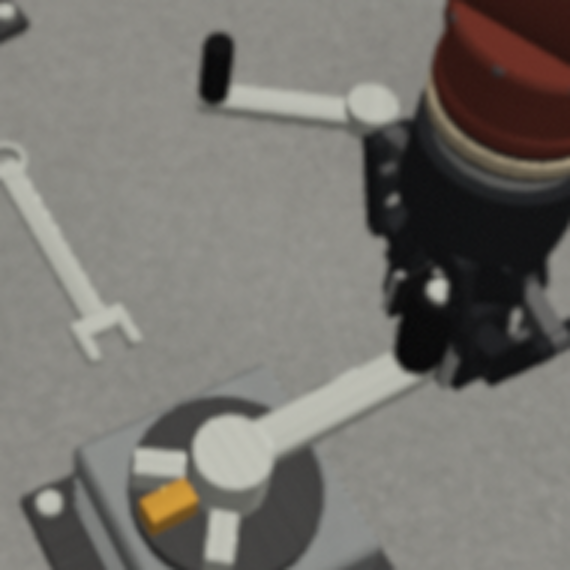

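View pics/t4.png

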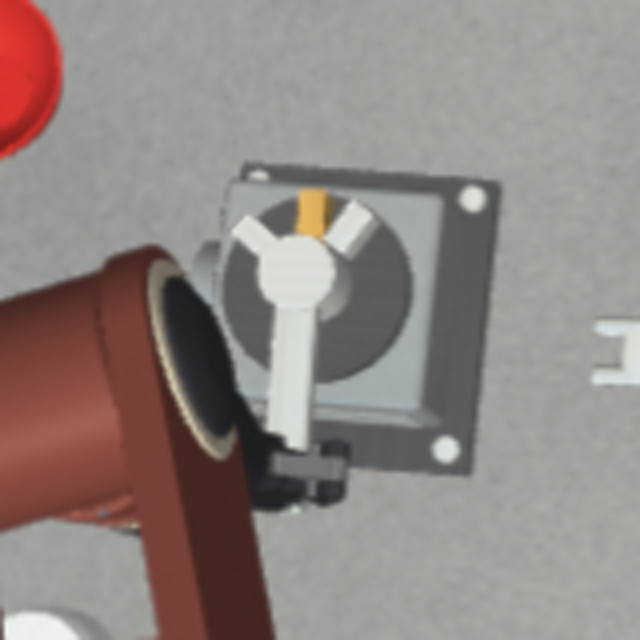

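The cage carries the knob freely, and the claw in the top crop at (313,212) is now approaching the right-hand, clockwise jaw. I'll go on in smaller steps and watch the force.

play_rows:
  slide:
    - [-0.01, 0, -0.44]
    - [-0.01, 0, -0.44]
    - [-0.01, 0, -0.44]
    - [-0.01, 0, -0.44]
    - [0, 0, 0]
    - [0, 0, 0]
  yaw: [2.3, 2.3, 2.3, 2.3, 0, 0]
  grip: [0.1, 0.1, 0.1, 0.1, 0.1, 0.1]

```text
time: 6.45
tool_pos: [0.5126, 0.2475, 0.1663]
tool_rot: [0.079, -0.079, -0.703, 0.703]
contact_force: [0.2, 0.1, -0.1]
gripper_width: 0.447
```

play_rows:
  slide:
    - [-0.01, 0, -0.33]
    - [0, 0, 0]
    - [0, 0, 0]
  yaw: [1.7, 0, 0]
  grip: [0.1, 0.1, 0.1]

```text
time: 6.75
tool_pos: [0.5134, 0.2507, 0.1663]
tool_rot: [0.09, -0.09, -0.701, 0.701]
contact_force: [-0.6, -0.3, 0.1]
gripper_width: 0.448
```

play_rows:
  slide:
    - [-0.01, 0, -0.33]
    - [0, 0, 0]
    - [0, 0, 0]
  yaw: [1.7, 0, 0]
  grip: [0.1, 0.1, 0.1]

```text
time: 7.05
tool_pos: [0.5143, 0.2538, 0.1663]
tool_rot: [0.1, -0.1, -0.7, 0.7]
contact_force: [0.1, -1.3, -0.2]
gripper_width: 0.452
```

play_rows:
  slide:
    - [-0.01, 0, -0.33]
    - [0, 0, 0]
    - [0, 0, 0]
  yaw: [1.7, 0, 0]
  grip: [0.1, 0.1, 0.1]

```text
time: 7.35
tool_pos: [0.5153, 0.2568, 0.1663]
tool_rot: [0.11, -0.11, -0.698, 0.699]
contact_force: [-0.7, -1.8, 1.3]
gripper_width: 0.453
```

play_rows:
  slide:
    - [-0.01, 0, -0.33]
    - [0, 0, 0]
    - [0, 0, 0]
  yaw: [1.7, 0, 0]
  grip: [0.1, 0.1, 0.1]

```text
time: 7.65
tool_pos: [0.5164, 0.2599, 0.1662]
tool_rot: [0.121, -0.121, -0.696, 0.697]
contact_force: [-1.0, -3.0, 1.4]
gripper_width: 0.453
```

```bash
python3 - <<'E'
from h import *
f=cams.grab_frame("top");s=readout.state();p=s["tool_pos"]-[.6197,.2215,0];print(s["tool_pos"],s["contact_force"],np.hypot(*p[:2]),np.arctan2(p[1],p[0]))
crop(f,90,110,160,160,4,"t5.png")
E
```

```text
[0.51638183 0.259871   0.16625638] [-1.91463521 -3.87870708  1.36118457] 0.11021332387309399 2.7859935147308748
```

View pics/t5.png

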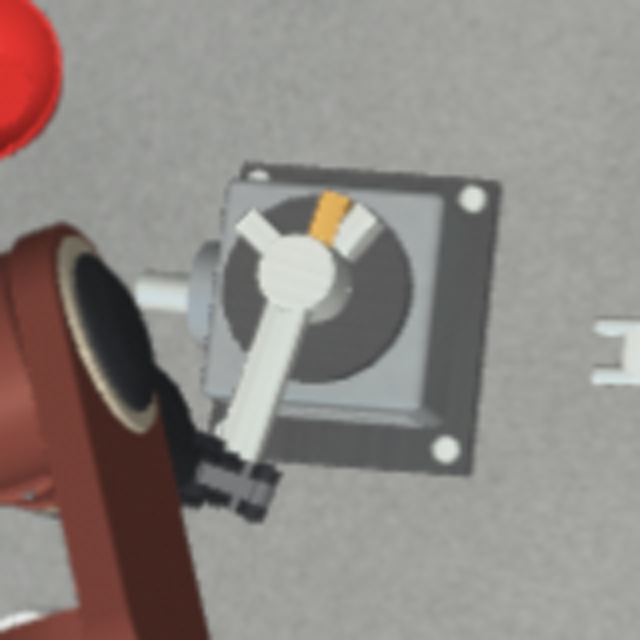

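The claw at (328,218) now touches the right jaw, and the force is up to about 4 N. I'll add 0.06 rad more.

play_rows:
  slide:
    - [-0.01, 0, -0.33]
    - [-0.01, 0, -0.33]
    - [0, 0, 0]
    - [0, 0, 0]
    - [0, 0, 0]
  yaw: [1.7, 1.7, 0, 0, 0]
  grip: [0.1, 0.1, 0.1, 0.1, 0.1]

```text
time: 8.2
tool_pos: [0.5188, 0.2658, 0.1662]
tool_rot: [0.142, -0.141, -0.692, 0.693]
contact_force: [-1.2, -5.6, 1.7]
gripper_width: 0.45
```

```bash
python3 - <<'E'
from h import *
f=cams.grab_frame("top");s=readout.state();p=s["tool_pos"]-[.6197,.2215,0];print(s["tool_pos"],s["contact_force"],np.hypot(*p[:2]),np.arctan2(p[1],p[0]))
for i in range(3): cams.grab_frame("top");print(readout.state()["contact_force"])
crop(f,90,110,160,160,4,"t6.png")
E
```

```text
[0.51877478 0.26581711 0.16622468] [-2.04577984 -4.42422108  1.62911866] 0.11022661221144826 2.727833022928643
[-1.51808777 -4.28750206  2.08774932]
[-2.06135798 -4.32986341  1.79770986]
[-2.46147149 -4.97215848  1.39127571]
```

View pics/t6.png

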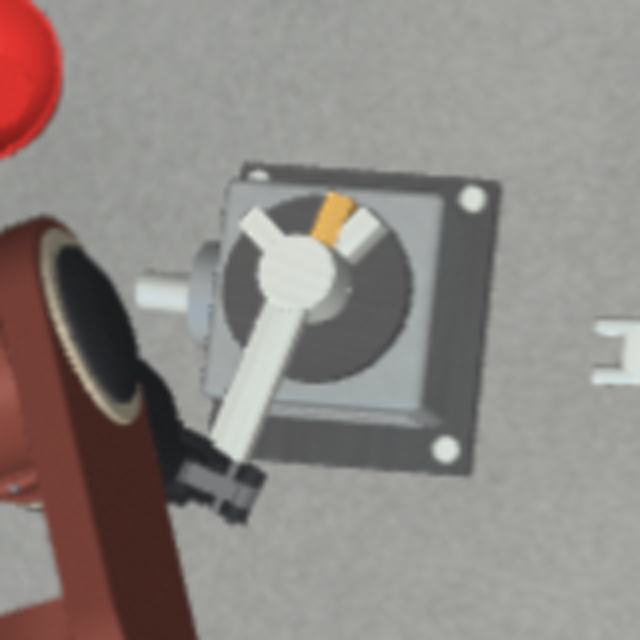

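The disc has visibly turned with the claw, and about 5 N corresponds to roughly 0.08 rad. One small step more for margin, then I'll swing counter-clockwise.

play_rows:
  slide:
    - [-0.01, 0, -0.22]
    - [0, 0, 0]
    - [0, 0, 0]
  yaw: [1.1, 0, 0]
  grip: [0.1, 0.1, 0.1]

```text
time: 8.7
tool_pos: [0.5195, 0.2674, 0.1662]
tool_rot: [0.148, -0.148, -0.691, 0.692]
contact_force: [-3.1, -5.9, 2.6]
gripper_width: 0.451
```

play_rows:
  slide:
    - [-0.01, 0, 0.55]
    - [-0.01, 0, 0.55]
    - [-0.01, 0, 0.55]
    - [-0.01, 0, 0.55]
    - [-0.01, 0, 0.55]
    - [-0.01, 0, 0.55]
    - [-0.01, 0, 0.55]
    - [-0.01, 0, 0.55]
    - [-0.01, 0, 0.55]
    - [-0.01, 0, 0.55]
    - [0, 0, 0]
    - [0, 0, 0]
  yaw: [-2.86, -2.86, -2.86, -2.86, -2.86, -2.86, -2.86, -2.86, -2.86, -2.86, 0, 0]
  grip: [0.1, 0.1, 0.1, 0.1, 0.1, 0.1, 0.1, 0.1, 0.1, 0.1, 0.1, 0.1]

```text
time: 9.9
tool_pos: [0.5104, 0.2153, 0.1664]
tool_rot: [0.027, -0.027, 0.707, -0.706]
contact_force: [-0.5, -0.3, -0.7]
gripper_width: 0.447
```

play_rows:
  slide:
    - [-0.01, 0, 0.55]
    - [-0.01, 0, 0.55]
    - [-0.01, 0, 0.55]
    - [-0.01, 0, 0.55]
    - [-0.01, 0, 0.55]
    - [0, 0, 0]
    - [0, 0, 0]
  yaw: [-2.86, -2.86, -2.86, -2.86, -2.86, 0, 0]
  grip: [0.1, 0.1, 0.1, 0.1, 0.1, 0.1, 0.1]

```text
time: 10.6
tool_pos: [0.5156, 0.1883, 0.1664]
tool_rot: [0.115, -0.114, 0.698, -0.698]
contact_force: [0.1, 1.3, 1.1]
gripper_width: 0.447
```

```bash
python3 - <<'E'
from h import *
f=cams.grab_frame("top");s=readout.state();p=s["tool_pos"]-[.6197,.2215,0];print(s["tool_pos"],s["contact_force"],np.hypot(*p[:2]),np.arctan2(p[1],p[0]),s["joint_pos"])
crop(f,90,110,160,160,4,"t7.png")
E
```

```text
[0.51557069 0.1882943  0.16633472] [-0.12096318 -0.33162957  1.06697093] 0.10929561665280077 -2.832897752260557 [ 2.14384401e-01 -6.98353898e-02  1.86417638e+00  3.75081809e-04
  1.34698487e+00  1.45958310e+00]
```

View pics/t7.png

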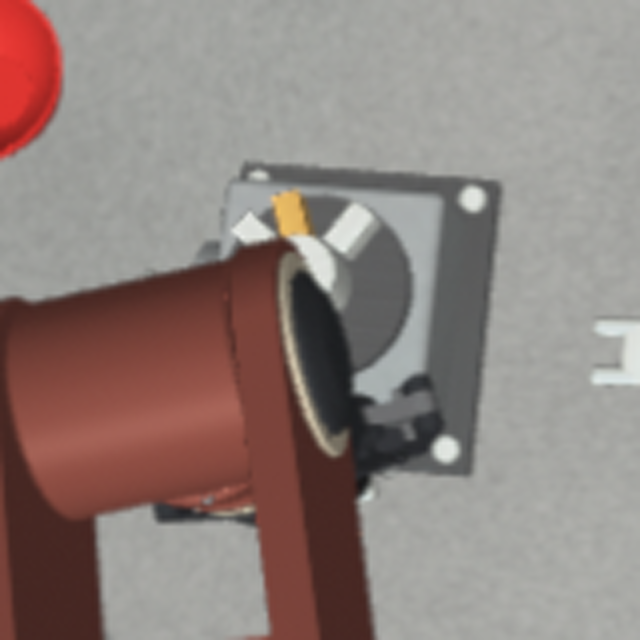

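The claw at (292,212) is heading for the left jaw at (250,228). I'll continue counter-clockwise in small steps.

play_rows:
  slide:
    - [-0.01, 0, 0.44]
    - [-0.01, 0, 0.44]
    - [-0.01, 0, 0.44]
    - [0, 0, 0]
    - [0, 0, 0]
  yaw: [-2.3, -2.3, -2.3, 0, 0]
  grip: [0.1, 0.1, 0.1, 0.1, 0.1]

```text
time: 11.15
tool_pos: [0.5205, 0.176, 0.1663]
tool_rot: [0.156, -0.156, 0.69, -0.69]
contact_force: [0.4, -0.2, 0.0]
gripper_width: 0.447
```

play_rows:
  slide:
    - [0, 0, 0.33]
    - [0, 0, 0]
    - [0, 0, 0]
  yaw: [-1.7, 0, 0]
  grip: [0.1, 0.1, 0.1]

```text
time: 11.45
tool_pos: [0.5219, 0.1729, 0.1663]
tool_rot: [0.167, -0.167, 0.687, -0.687]
contact_force: [0.1, -0.2, 0.4]
gripper_width: 0.452
```

play_rows:
  slide:
    - [0, 0, 0.33]
    - [0, 0, 0]
    - [0, 0, 0]
  yaw: [-1.7, 0, 0]
  grip: [0.1, 0.1, 0.1]

```text
time: 11.75
tool_pos: [0.5235, 0.1699, 0.1663]
tool_rot: [0.177, -0.177, 0.685, -0.685]
contact_force: [0.2, -0.0, -0.3]
gripper_width: 0.453
```

play_rows:
  slide:
    - [0, 0, 0.33]
    - [0, 0, 0]
    - [0, 0, 0]
  yaw: [-1.7, 0, 0]
  grip: [0.1, 0.1, 0.1]

```text
time: 12.05
tool_pos: [0.525, 0.1671, 0.1663]
tool_rot: [0.187, -0.187, 0.682, -0.682]
contact_force: [0.2, 0.3, 1.1]
gripper_width: 0.448
```

```bash
python3 - <<'E'
from h import *
f=cams.grab_frame("top");s=readout.state();p=s["tool_pos"]-[.6197,.2215,0];print(s["tool_pos"],s["contact_force"],np.hypot(*p[:2]),np.arctan2(p[1],p[0]))
crop(f,90,110,160,160,4,"t8.png")
E
```

```text
[0.52498911 0.16709183 0.16628243] [-0.37266587  0.61445825  0.13294709] 0.10922637563487199 -2.6201598707122202
```

View pics/t8.png

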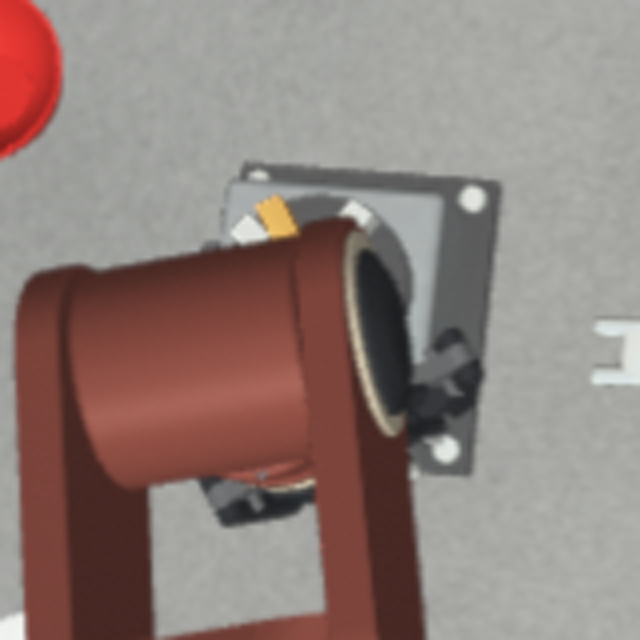

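The claw at (278,216) is nearly at the left jaw at (248,230), with no bite force yet. I'll keep going.

play_rows:
  slide:
    - [0, 0, 0.33]
    - [0, 0, 0]
    - [0, 0, 0]
  yaw: [-1.7, 0, 0]
  grip: [0.1, 0.1, 0.1]

```text
time: 12.4
tool_pos: [0.5266, 0.1644, 0.1663]
tool_rot: [0.197, -0.197, 0.679, -0.679]
contact_force: [-1.1, 2.6, 0.5]
gripper_width: 0.45
```

play_rows:
  slide:
    - [0, 0, 0.33]
    - [0, 0, 0]
    - [0, 0, 0]
  yaw: [-1.7, 0, 0]
  grip: [0.1, 0.1, 0.1]

```text
time: 12.7
tool_pos: [0.5283, 0.1617, 0.1663]
tool_rot: [0.207, -0.207, 0.676, -0.676]
contact_force: [-1.8, 3.2, 1.0]
gripper_width: 0.448
```

play_rows:
  slide:
    - [0, 0, 0.33]
    - [0, 0, 0]
    - [0, 0, 0]
  yaw: [-1.7, 0, 0]
  grip: [0.1, 0.1, 0.1]

```text
time: 13.0
tool_pos: [0.5301, 0.159, 0.1663]
tool_rot: [0.217, -0.217, 0.673, -0.673]
contact_force: [-1.3, 3.8, 1.4]
gripper_width: 0.45
```

```bash
python3 - <<'E'
from h import *
f=cams.grab_frame("top");s=readout.state();p=s["tool_pos"]-[.6197,.2215,0];print(s["tool_pos"],s["contact_force"],np.hypot(*p[:2]),np.arctan2(p[1],p[0]))
crop(f,90,110,160,160,4,"t9.png")
E
```

```text
[0.53013393 0.15898379 0.16629021] [-2.74627218  4.17210107  0.53727893] 0.10922618061037567 -2.532217018938887
```

View pics/t9.png

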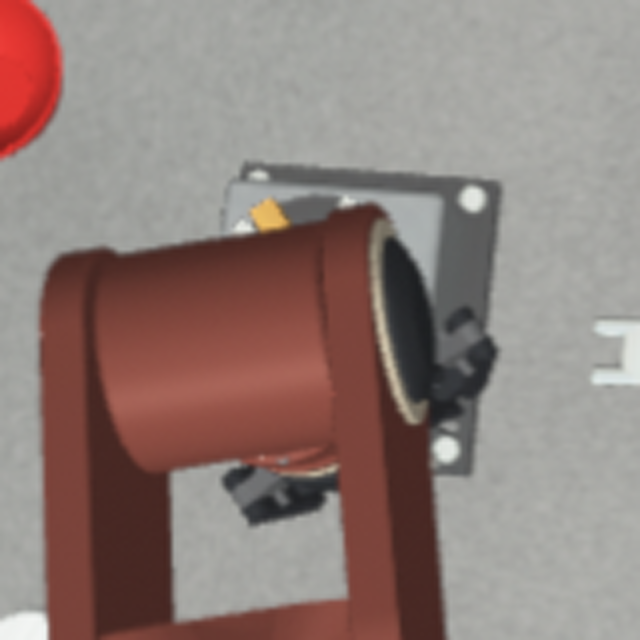

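Both bites are showing: about 5 N here, and the claw is on the left jaw. One more small step, then I'll swing back to the middle (knob at about -3.035 rad, TCP at about -3.08) and slow down at the end.

play_rows:
  slide:
    - [0, 0, 0.25]
    - [0, 0, 0]
    - [0, 0, 0]
  yaw: [-1.3, 0, 0]
  grip: [0.1, 0.1, 0.1]

```text
time: 13.35
tool_pos: [0.5315, 0.157, 0.1663]
tool_rot: [0.225, -0.225, 0.671, -0.67]
contact_force: [-2.6, 5.1, 1.4]
gripper_width: 0.45
```

play_rows:
  slide:
    - [-0.01, 0, -0.55]
    - [-0.01, 0, -0.55]
    - [-0.01, 0, -0.55]
    - [-0.01, 0, -0.55]
    - [-0.01, 0, -0.55]
    - [-0.01, 0, -0.55]
    - [-0.01, 0, -0.55]
    - [-0.01, 0, -0.55]
    - [-0.01, 0, -0.44]
    - [-0.01, 0, -0.33]
    - [0, 0, 0]
    - [0, 0, 0]
  yaw: [2.86, 2.86, 2.86, 2.86, 2.86, 2.86, 2.86, 2.86, 2.3, 1.7, 0, 0]
  grip: [0.1, 0.1, 0.1, 0.1, 0.1, 0.1, 0.1, 0.1, 0.1, 0.1, 0.1, 0.1]

```text
time: 14.55
tool_pos: [0.5114, 0.2028, 0.1664]
tool_rot: [-0.063, 0.063, -0.704, 0.705]
contact_force: [0.1, 0.0, -0.1]
gripper_width: 0.449
```

```bash
python3 - <<'E'
from h import *
s=readout.state();p=s["tool_pos"]-[.6197,.2215,0];print(s["tool_pos"],s["contact_force"],np.hypot(*p[:2]),np.arctan2(p[1],p[0]))
E
```

```text
[0.51144932 0.20282091 0.16637712] [ 0.11746704  0.03040835 -0.09778862] 0.10985043818991425 -2.9707212403672054
```

Another 0.1 rad, then I'll open the jaws and lift clear.

play_rows:
  slide:
    - [-0.01, 0, -0.33]
    - [-0.01, 0, -0.33]
    - [-0.01, 0, -0.33]
    - [0, 0, -0.15]
    - [0, 0, 0]
    - [0, 0, 0]
    - [0, 0, 0]
  yaw: [1.7, 1.7, 1.7, 0.8, 0, 0, 0]
  grip: [0.1, 0.1, 0.1, 0.1, 0.1, 0.1, 0.1]

```text
time: 15.25
tool_pos: [0.5099, 0.2145, 0.1663]
tool_rot: [-0.027, 0.027, -0.707, 0.707]
contact_force: [0.8, -0.8, 0.7]
gripper_width: 0.453
```

play_rows:
  slide:
    - [0, 0, 0.2]
    - [0, 0, 0.2]
    - [0, 0, 0]
    - [0, 0, 0]
    - [0, 0, 0]
    - [0, 0, 0]
    - [0, 0, 0]
    - [0, 0, 0]
  yaw: [0, 0, 0, 0, 0, 0, 0, 0]
  grip: [0.1, 0.1, -1, -1, -1, -1, -1, -1]

```text
time: 16.05
tool_pos: [0.5101, 0.2107, 0.1663]
tool_rot: [0.027, -0.027, 0.707, -0.707]
contact_force: [-0.0, -0.4, -0.3]
gripper_width: 0.999
```

play_rows:
  slide:
    - [0, -0.8, 0]
    - [0, -1.5, 0]
    - [0, -1.5, 0]
    - [0, -1.5, 0]
    - [0, -1.5, 0]
    - [0, -1.5, 0]
    - [0, -1.5, 0]
    - [0, -1.5, 0]
    - [0, -1, 0]
    - [0, 0, 0]
  yaw: [0, 0, 0, 0, 0, 0, 0, 0, 0, 0]
  grip: [-1, -1, -1, -1, -1, -1, -1, -1, -1, -1]

```text
time: 17.05
tool_pos: [0.5109, 0.2109, 0.2916]
tool_rot: [0.028, -0.025, 0.707, -0.706]
contact_force: [-0.2, -1.0, -0.7]
gripper_width: 0.999
```

play_rows:
  slide:
    - [2, 0, 0]
    - [2, 0, 0]
    - [2, 0, 0]
    - [2, 0, 0]
    - [2, 0, 0]
    - [2, 0, 0]
    - [0, 0, 0]
    - [0, 0, 0]
  yaw: [0, 0, 0, 0, 0, 0, 0, 0]
  grip: [-1, -1, -1, -1, -1, -1, -1, -1]

```text
time: 17.85
tool_pos: [0.3905, 0.2016, 0.2889]
tool_rot: [-0.027, 0.027, -0.707, 0.707]
contact_force: [0.5, -0.3, -0.4]
gripper_width: 1.003
```

```bash
python3 - <<'E'
from h import *
f=cams.grab_frame("top");g=cams.grab_frame("scene");s=readout.state();print(s["tool_pos"],s["contact_force"],s["time"])
crop(f,90,110,160,160,4,"t10.png");crop(g,255,190,190,190,3,"s10.png")
E
```

```text
[0.39093434 0.20158277 0.28896121] [ 0.08977713 -0.43724444  0.67066619] 17.95
```

View pics/t10.png

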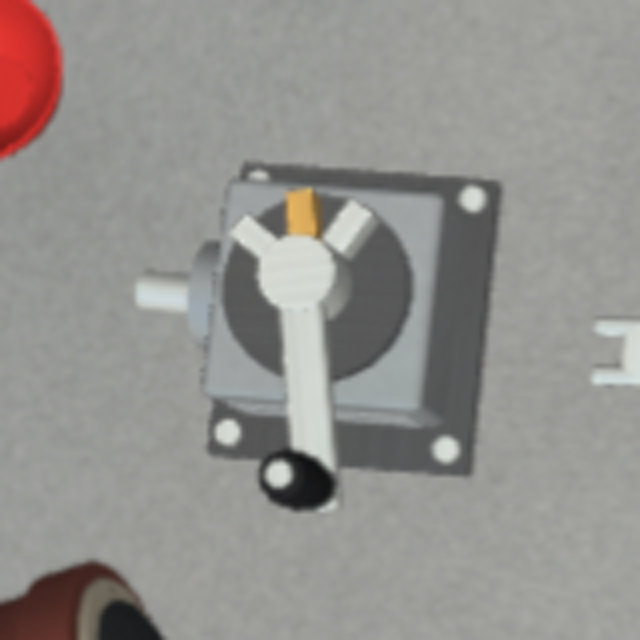

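View pics/s10.png

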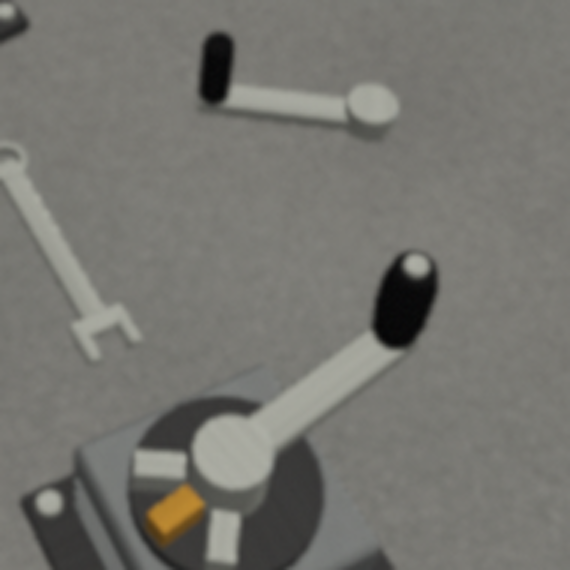

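The claw at (302,212) stands between the jaws, the knob cap is at (279,473), and the arm is clear. I'll check the knob angle.

```bash
python3 - <<'E'
from h import *
f=cams.grab_frame("top")
p=atz(f,(90+279/4-.5,110+473/4-.5),.197)[:2]-[.6197,.2215];print(np.hypot(*p),np.arctan2(p[1],p[0]))
E
```

```text
0.10952764128756562 -3.036269203937877
```

```bash
python3 -c "
from plant import workorder;print(workorder.job_done())"
```

```text
the job is handed in; nothing more can be done
None
```

I checked the free play on the crank gearbox in both directions, left the crank let go in the middle of it, and handed the job in at about 18 s of the 48 s. The hand-in reports no verdict, so what follows rests on my own readings.

- **Method:** I held the knob loosely between half-open jaws and swung it along its circle.
- **Clockwise:** the coupling bit at about 5–6.5 N, which I put at roughly 0.1 rad of coupling turn. The camera showed the claw on the jaw and the disc turning.
- **Counter-clockwise:** it bit at about 5–5.7 N, roughly 0.09 rad. The claw was on the other jaw, though the arm hid much of the disc in that view. Both bites were well short of the 0.35 rad limit.
- **Final position:** the last picture puts the knob at −3.036 rad around the gearbox axis. The middle of the play is about −3.03 rad from where the forces began, and −3.037 rad from the jaw positions in the pictures. The tolerance is 0.175 rad.
- **Other end checks:** the disc looks back at rest, the gripper is open about 12 cm clear of the crank and above it, and the contact force is down to sensor noise. No checks failed or disagreed.

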